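# Scan and shelve the week's last lost-property carton

## Robot

A 6-joint arm with a two-finger parallel gripper is mounted at the origin on the work surface. World frame = base frame: x ahead of the robot, y to its left, z up, the work surface at z = 0. Lengths are in m, angles in rad, forces in N, time in s.
With the tool pointing down it reaches from about 0.3 to 0.85 m from the base axis. Payload 4.2 kg.
Tool frame: the origin (TCP) lies on the front face of the gripper's body, between the roots of the fingers; the fingertips stand 78 mm ahead of it and the grasp point (between the pads) lies 60 mm ahead of it; z points along the fingers, y is the line along which they close (so a half turn about z gives the same grasp; the last joint's range is limited). The gripper opens to 91 mm and grips with 3 to 60 N. Pads are 32 mm wide; open, the fingers measure 118 mm over their backs; the gripper's body (76 mm by 178 mm) begins 60 mm behind the grasp point.
Start: joints at [-1.186, 0.32, 1.565, -0, 1.257, -0.02], TCP at [0.226, -0.529, 0.292] pointing down, gripper open.
Joint ranges: [-3.11, 3.11], [-0.84, 2.01], [0.21, 2.61], [-1.34, 4.49], [0.05, 2.63], [-2.56, 2.56]. Speed limits (rad/s): [2.57, 2.57, 3.14, 3.14, 3.14, 3.14].

## Interface

Orientations are given as a unit quaternion [w, x, y, z].
In Python, from rig import env, kin, eyes, job, nets, read_t, read_joint_pos, read_dq, read_joint_torque, read_position, read_eef_rot, read_ft_force, read_wrist_torque, read_width, read_grip_force gives the robot as it stands. Calls block until the motion is done:
- env.movep(position, orientation): joint-space move of the TCP to a pose.
- env.servo_line(position, orientation=None, speed=0.15): straight line of the TCP; orientation=None keeps the orientation; speed is the mean speed in m/s.
- env.goto_joints(angles): joint-space move.
- env.command_gripper(opening, grip_force=None): finger opening in m; grip_force is the grip in N (None keeps the last); returns when the fingers have stopped.
- env.wait(seconds).
- kin.inverse_kinematics(position, orientation): joint angles nearest the present ones, or None.
- eyes.grab_frame(name): name is "scene" or "top" or "wrist"; returns a dict with "pixels" (384x512x3 uint8, red, green, blue), "K" (3x3 intrinsics, pixels), "extrinsics" (4x4, takes a point from world to camera coordinates). Camera axes: x right, y up, looking along -z (the intrinsics and any distortion apply to the point x, -y, -z); pixel columns grow to the right and rows downward; lengths in m; the calibration is good to about 2 mm. A picture is of the moment at which its call begins. There is no depth.
A pose or a line that the arm cannot do raises env.PlanningError and nothing moves.
- job.finish_job(): hands the job in; it is judged then, once.
Trained networks look in the newest picture that a camera, given by its name, has taken for a name from the list of things; names that differ only in an ending like _2 or _b are one class to them, and where a whole thing is asked for, a point or a joint stands for the part that bears it (a point fixed in the world has none). Each returns a list of dicts, best first, with "score" (0 to 1); they miss things now and then, are a little off and sometimes report something else, mostly with a low value. They report only what shows in the picture. A call takes as long as a camera call. They do not tell look-alikes from the thing itself.
- nets.outline_of(target, camera): "pixels" (384x512 bool, what is visible of it).
- nets.place_of(target, camera): "xyz" ([x, y, z] in m, in world coordinates, good to about 4 mm: a listed point, or the origin of a listed thing).
Readings, each from a call of its own:
- read_t(): time.
- read_joint_pos(): joint angles.
- read_dq(): joint speeds.
- read_joint_torque(): joint torques, N m.
- read_position(): TCP position.
- read_eef_rot(): TCP orientation.
- read_ft_force(): force on the tool from outside, world axes, zero at the start.
- read_wrist_torque(): the same for the moment, N m.
- read_width(): finger opening in m.
- read_grip_force(): force on a finger pad.
Only numpy, scipy, OpenCV 4.12 (cv2) and the standard library are available. Lean on these libraries where they do the work, as an engineer would, in place of code of your own. Each camera call takes 0.05 s, during which the arm holds its last target. There are 200 camera calls.

## Task

Book in the last lost-property carton: take the scanner from its cradle and aim it first at the barcode label on the grey tray stand, then at the one on the waiting brown carton; each time hold it still for a good second about 7 cm from the label, beam on the label's middle and scan line along the label's length. Then lay the scanner back in its cradle the way it was, let go, and lower the carton gently and squarely onto the column of two cartons in the stand. Leave the column and all the other things where they are, and let go.

Things in the scene. Friction and masses are not known exactly. Their poses are not given: they have to be found in the camera images.
- scanner: orange hand scanner, 180 g: straight handle 155 mm long (x from -90 to +65), 32 mm wide (y), 26 mm high (z 0 to 26), lying level in its cradle, with a grey head 50 mm wide at its +x end that bends down and forward to the red window. Origin on the handle's underside, near mid length; z up when it lies in the cradle. The head reaches x = +108 mm and 25 mm below the origin
- grip (a point): middle of the scanner's handle where it is best gripped (across y), at x -10 mm, z +13 mm of the scanner; it lies between the two cradle forks
- window (a point): centre of the scanner's red window, at x +94 mm, z -16 mm of the scanner. Its z axis is the reading beam, which leaves the scanner forward and down, 60 degrees below the handle's +x direction; its y axis (the scanner's y) is the direction of the scan line. It reads a label whose centre is 40 to 110 mm (best 70 mm) straight out along the beam
- cradle: black scanner cradle, fixed: base plate 150 x 70 x 10 mm and two U-shaped forks 14 mm thick centred at x -65 and x +38 mm, fork floors at height 60 mm, cheeks 12 mm higher, 44 mm apart inside. The scanner's home: its origin 60 mm straight above the cradle's origin (centre of the underside), x axes alike
- stand: grey steel tray stand, fixed, 280 (x) x 400 (y) mm, tray floor at height 30 mm, rim top at 44 mm; origin on the table under its centre. A narrow bay at its -y side holds the carton column; the wide bay holds the loose finds and the tag
- tag (a point): centre of the stand's location label, a white 70 x 40 mm barcode label on a small plate in the tray, 62 mm above the table, tilted 25 degrees towards the robot. z is its normal, y runs along its length
- box: brown closed carton to be booked in, the only one with a white barcode label; 120 mm long (x), 60 mm wide (y), 45 mm high; origin at the centre of its underside; 150 to 310 g
- box_label (a point): centre of the barcode label 56 (y) x 36 (x) mm on the middle of that carton's top; z is its normal, y runs along its length (across the carton)
- col_top: upper of the two brown cartons with a green dot stacked in the stand, the column's present top; loose; 120 mm long (x), 60 mm wide (y), 45 mm high; origin at the centre of its underside, so its top is 45 mm above it (120 mm above the table)
- col_base: lower carton of the column, on the tray floor; loose; 120 mm long (x), 60 mm wide (y), 45 mm high; origin at the centre of its underside
- spare: blue closed carton without a label, a bystander; 120 mm long (x), 60 mm wide (y), 45 mm high; origin at the centre of its underside
- phone: chunky yellow toy phone, 130 x 75 x 69 mm, in the tray, a bystander; origin under its centre
- tractor: blue die-cast tractor, 95 x 50 x 66 mm, in the tray, a bystander; origin under its centre
- clip: silver hair clip, 80 x 20 x 10 mm, in the tray, a bystander; origin under its centre
- funnel: red plastic toy funnel with a green marble in it, 92 mm across, 83 mm high, fixed in the stand's far corner; origin under its centre
Mind the look-alikes: they are no part of the job. What is shaped like the scanner but white is not meant.

How it is judged:
By the outcome, as a careful person would: the job done as asked, in the order asked, and still so for the second after the job is handed in, with the robot touching nothing.
It also fails if it takes over 72 s, if anything falls off the work surface, if the arm or the gripper's body presses on something with over 40 N, if the wrist force passes 120 N, or if a joint passes its speed limit or range.

## Working session

There is one attempt and no reset: what is moved stays moved. The work goes in short steps, each a Python script; the robot and the scene stay as the last script left them, time stands still between calls to the robot, and variables do not carry over. Pictures are saved under pics/ and viewed, at most 12 in all, crops included, and the job is handed in when it is done.

```bash
ls; mkdir -p pics; python3 - <<'E'
from rig import *
import cv2, numpy as np
for c in ("scene","top"):
    f=eyes.grab_frame(c); cv2.imwrite(f"pics/{c}0.png",cv2.resize(f["pixels"][:,:,::-1],None,fx=1.5,fy=1.5))
    print(c,np.round(f["K"],1).tolist(),np.round(f["extrinsics"],3).tolist(), [k for k in f])
    for n in ["scanner","grip","window","cradle","stand","tag","box","box_label","col_top","col_base","spare","phone","tractor","clip","funnel"]:
        print(n,[(round(d["score"],2),np.round(d["xyz"],3).tolist()) for d in nets.place_of(n,c)][:4])
print(read_t())
E
```

```text
pics
scene [[417.8, 0.0, 257.0], [0.0, 417.8, 189.9], [0.0, 0.0, 1.0]] [[-0.788, 0.615, 0.013, 0.436], [-0.516, -0.673, 0.531, 0.278], [0.335, 0.411, 0.848, -1.51], [0.0, 0.0, 0.0, 1.0]] ['pixels', 'K', 'extrinsics']
scanner [(0.83, [0.357, 0.028, 0.021])]
grip [(0.96, [0.534, -0.13, 0.077]), (0.65, [0.341, 0.024, 0.023]), (0.56, [0.748, -0.283, 0.002])]
window [(0.68, [0.638, -0.136, 0.043]), (0.64, [0.424, 0.1, 0.032])]
cradle [(0.72, [0.544, -0.127, -0.0])]
stand [(0.57, [0.648, 0.2, -0.001])]
tag [(0.65, [0.539, 0.266, 0.059])]
box [(0.77, [0.476, -0.321, -0.006]), (0.32, [0.681, 0.236, 0.024])]
box_label [(0.83, [0.48, -0.319, 0.04])]
col_top [(0.73, [0.62, 0.067, 0.077])]
col_base [(0.58, [0.62, 0.071, 0.028])]
spare [(0.84, [0.745, -0.286, 0.002])]
phone [(0.61, [0.684, 0.236, 0.027]), (0.44, [0.647, 0.201, 0.002])]
tractor [(0.8, [0.618, 0.338, 0.03]), (0.6, [0.685, 0.237, 0.026])]
clip [(0.43, [0.56, 0.184, 0.03]), (0.31, [0.745, -0.282, -0.0])]
funnel [(0.9, [0.724, 0.344, 0.032])]
top [[468.6, 0.0, 264.3], [0.0, 468.6, 184.7], [0.0, 0.0, 1.0]] [[-0.012, -1.0, -0.0, 0.028],
[... 219 characters left out ...]
.072]), (0.75, [0.343, 0.03, 0.02])]
window [(0.96, [0.636, -0.138, 0.046]), (0.77, [0.423, 0.105, 0.028])]
cradle [(0.56, [0.544, -0.124, -0.001])]
stand [(0.55, [0.647, 0.198, -0.002])]
tag [(0.62, [0.545, 0.263, 0.062])]
box [(0.7, [0.476, -0.317, 0.0]), (0.43, [0.535, -0.124, 0.075])]
box_label [(0.79, [0.478, -0.318, 0.046]), (0.52, [0.644, 0.195, -0.001]), (0.34, [0.621, 0.333, 0.035])]
col_top [(0.84, [0.615, 0.065, 0.078]), (0.74, [0.541, 0.264, 0.059])]
col_base [(0.48, [0.684, 0.239, 0.03])]
spare [(0.78, [0.747, -0.284, 0.0])]
phone [(0.82, [0.683, 0.24, 0.029])]
tractor [(0.76, [0.621, 0.336, 0.032])]
clip [(0.62, [0.558, 0.189, 0.034])]
funnel [(0.76, [0.732, 0.337, 0.032])]
1.6
```

View pics/top0.png

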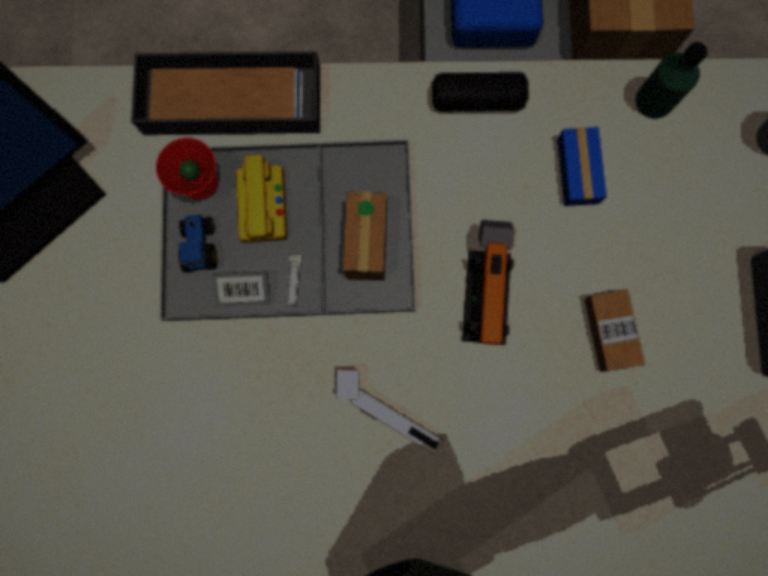

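View pics/scene0.png

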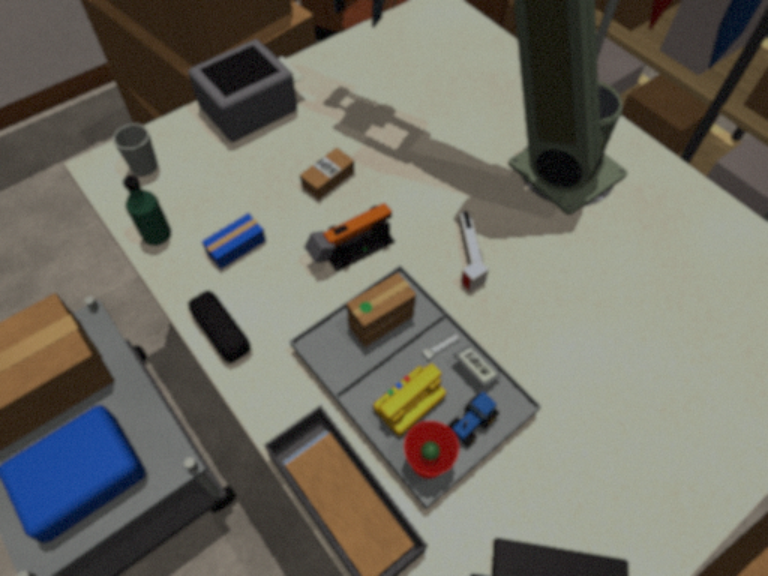

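Top view (1.5× px): the orange scanner lies in its black cradle at (493,290). The white look-alike on the table at (390,405) is not meant. The labelled brown carton is at (618,330), the green-dot column at (365,235), the tag at (241,289), and the blue spare at (583,165). Brown cartons at (618,330) and (365,235): only the first has the white barcode. I'll confirm both targets in a crop and refine positions and yaws by silhouette fits in both cameras.

```bash
cat > fit.py <<'E'
from rig import *
import cv2, numpy as np
from scipy.optimize import minimize
def proj(f,P):
    c=np.c_[P,np.ones(len(P))]@f["extrinsics"].T
    u=np.c_[c[:,0],-c[:,1],-c[:,2]]@f["K"].T
    return u[:,:2]/u[:,2:]
def box(lo,hi): return np.array([[x,y,z] for x in (lo[0],hi[0]) for y in (lo[1],hi[1]) for z in (lo[2],hi[2])])
def world(p,V,z):
    c,s=np.cos(p[2]),np.sin(p[2]); return np.c_[p[0]+c*V[:,0]-s*V[:,1],p[1]+s*V[:,0]+c*V[:,1],V[:,2]+z]
def fit(views,V,z,p0,hull=False):
    """views: [(frame,mask)] ; soft IoU of convex silhouette at 4x"""
    ms=[]
    for f,m in views:
        m=m.astype(np.uint8)
        if hull: 
            n=np.argwhere(m)[:,::-1].astype(np.int32); cv2.fillConvexPoly(m,cv2.convexHull(n),1)
        ms.append(cv2.resize(m*1.0,None,fx=4,fy=4,interpolation=cv2.INTER_LINEAR)>.5)
    def cost(p):
        s=0
        for (f,_),m in zip(views,ms):
            q=(proj(f,world(p,V,z))+.5)*4-.5
            r=np.zeros(m.shape,np.uint8)
            cv2.fillConvexPoly(r,cv2.convexHull(np.round(q*16).astype(np.int32)),1,shift=4)
            s+=(r.astype(bool)&m).sum()/(r.astype(bool)|m).sum()
        return -s/len(ms)
    r=None
    for dy in (-.1,0,.1):
        x0=np.array(p0)+[0,0,dy]
        q=minimize(cost,x0,method="Nelder-Mead",options=dict(initial_simplex=x0+np.array([[0,0,0],[.008,0,0],[0,.008,0],[0,0,.08]]),xatol=1e-4,fatol=1e-4))
        if r is None or q.fun<r.fun: r=q
    return r.x,-r.fun
def best(n,cam,f,xyz):
    """outline whose pixels lie nearest the projected point"""
    u=proj(f,np.array([xyz]))[0]; L=nets.outline_of(n,cam)
    if not L: return None
    return min(L,key=lambda d:np.linalg.norm(np.argwhere(d["pixels"]).mean(0)[::-1]-u))["pixels"]
CART=box((-.06,-.03,0),(.06,.03,.045))
E
python3 - <<'E'
from fit import *
F={};M={}
for c in ("scene","top"):
    F[c]=eyes.grab_frame(c)
    for n,p in dict(box=(.477,-.319,.02),col_top=(.618,.066,.1),stand=(.647,.199,.03),tag=(.542,.264,.06)).items(): M[n,c]=best(n,c,F[c],p)
    h=cv2.cvtColor(F[c]["pixels"],cv2.COLOR_RGB2HSV); o=((h[...,0]>=5)&(h[...,0]<18)&(h[...,1]>190)&(h[...,2]>90)).astype(np.uint8)
    u=proj(F[c],np.array([[.535,-.127,.075]]))[0]; w=np.zeros_like(o); cv2.circle(w,tuple(int(v) for v in u),62,1,-1); M["han",c]=(o&w).astype(bool)
    print(c,{k[0]:None if m is None else int(m.sum()) for k,m in M.items() if k[1]==c})
def go(n,V,z,p0,**k):
    for cs in (("scene","top"),("top",),("scene",)):
        v=[(F[c],M[n,c]) for c in cs if M[n,c] is not None and M[n,c].any()]
        if v: x,s=fit(v,V,z,p0,**k); print(n,cs,np.round(x,4),round(s,3))
go("box",CART,0,(.477,-.319,.13))
go("col_top",CART,.075,(.618,.066,0),hull=True)
go("han",box((-.09,-.016,0),(.065,.016,.026)),.06,(.545,-.126,-.09),hull=True)
go("stand",box((-.14,-.2,0),(.14,.2,.044)),0,(.647,.199,0),hull=True)
f=F["top"]["pixels"]; a=cv2.resize(f[150:260,290:440],None,fx=4,fy=4,interpolation=3)
for n in ("box","han"):
    m=cv2.resize(M[n,"top"][150:260,290:440].astype(np.uint8),None,fx=4,fy=4); cv2.drawContours(a,cv2.findContours(m,0,2)[0],-1,(0,255,0),1)
b=cv2.resize(F["scene"]["pixels"][90:260,190:350],(400,425)[::1],interpolation=3)
m=cv2.resize(M["col_top","scene"][90:260,190:350].astype(np.uint8),(400,425)); cv2.drawContours(b,cv2.findContours(m,0,2)[0],-1,(0,255,0),1)
m=cv2.resize(M["han","scene"][90:260,190:350].astype(np.uint8),(400,425)); cv2.drawContours(b,cv2.findContours(m,0,2)[0],-1,(0,255,0),1)
a=cv2.resize(a,(400,293)); out=np.zeros((425,800,3),np.uint8); out[:293,:400]=a; out[:,400:]=b
cv2.imwrite("pics/crop1.png",out[:,:,::-1]); print(read_t())
E
```

```text
scene {'box': 1110, 'col_top': 1109, 'stand': 9190, 'tag': 8827, 'han': 293}
top {'box': 1585, 'col_top': 1425, 'stand': 13999, 'tag': 14003, 'han': 658}
box ('scene', 'top') [ 0.4786 -0.3224  0.159 ] 0.485
box ('top',) [ 0.4786 -0.3224  0.159 ] 0.969
box ('scene',) [ 0.477 -0.319  0.03 ] 0.0
col_top ('scene', 'top') [ 0.6206  0.0681 -0.0434] 0.942
col_top ('top',) [ 0.6229  0.0688 -0.0158] 0.951
col_top ('scene',) [ 0.6192  0.067  -0.0516] 0.968
han ('scene', 'top') [ 0.544  -0.1277 -0.1161] 0.675
han ('top',) [ 0.5477 -0.1291 -0.1318] 0.792
han ('scene',) [ 0.5386 -0.1284  0.0541] 0.576
stand ('scene', 'top') [0.6445 0.1931 0.0293] 0.966
stand ('top',) [0.6488 0.1943 0.026 ] 0.962
stand ('scene',) [0.6434 0.1926 0.0288] 0.991
2.1
```

View pics/crop1.png

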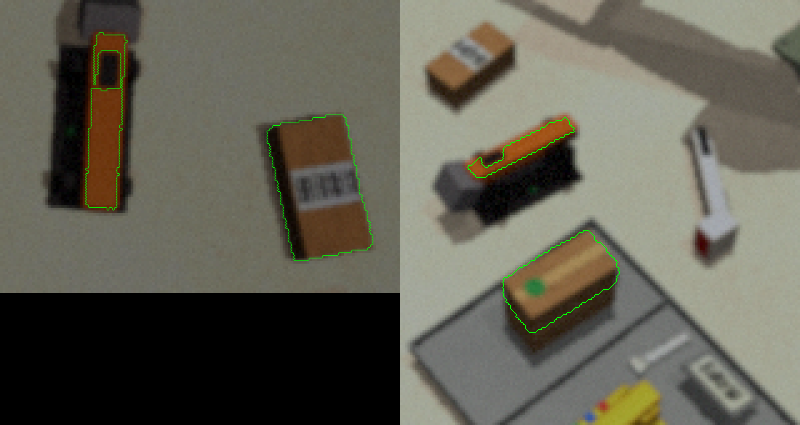

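The crop confirms both targets: the orange scanner in its cradle at (108,120) and the brown carton with the barcode at (325,187). The left half shows their masks fitting. The white look-alike (at 710,200) is left alone. Next I'll check reach for all poses in both grasp flips, then hover and refine with the wrist camera.

```bash
cat > plan.py <<'E'
from fit import *
from scipy.spatial.transform import Rotation as R
GRIP=np.array([-.010,0,.013]); WIN=np.array([.094,0,-.016])
def wxyz(r): q=r.as_quat(); return np.r_[q[3],q[:3]]
def rot(yaw,pitch=0): return R.from_euler("ZY",[yaw,pitch])      # pitch>0: nose down
def tool(Rs,flip): # flip=+1: tool x = -xs ; -1: tool x=+xs
    m=Rs.as_matrix(); return R.from_matrix(np.c_[-flip*m[:,0],flip*m[:,1],-m[:,2]])
def tcp(origin,Rs,flip,g=GRIP):
    p=np.asarray(origin)+Rs.apply(g)+Rs.apply([0,0,.06]); return p,wxyz(tool(Rs,flip))
def scan(label,yaw,tilt,flip,d=.07,win=WIN,g=GRIP):
    """label normal tilted `tilt` back along -x of yaw; beam = -normal"""
    Rs=rot(yaw,np.pi/6-tilt); n=rot(yaw,-tilt).apply([0,0,1])
    return tcp(np.asarray(label)+d*n-Rs.apply(win),Rs,flip,g)
E
python3 - <<'E'
from plan import *
for fl in (1,-1):
    print("flip",fl)
    for n,(p,q) in dict(pick=tcp((.545,-.1265,.06),rot(-.1),fl),hov=tcp((.545,-.1265,.18),rot(-.1),fl),
        tag=scan((.542,.264,.062),.028,np.radians(25),fl),lab=scan((.478,-.320,.045),.159,0,fl),
        labrev=scan((.478,-.320,.045),.159+np.pi,0,fl),box=tcp((.478,-.32,.015),rot(.159),fl,g=np.zeros(3)+[0,0,.013]),
        col=tcp((.62,.068,.15),rot(-.03),fl)).items():
        j=kin.inverse_kinematics(p,q); print(n,np.round(p,3),None if j is None else np.round(j,2))
p,q=tcp((.545,-.1265,.16),rot(-.1),-1)
j=kin.inverse_kinematics(p,q)
if j is None: p,q=tcp((.545,-.1265,.16),rot(-.1),1)
env.movep(p,q)
f=eyes.grab_frame("wrist"); cv2.imwrite("pics/w1.png",f["pixels"][:,:,::-1]); np.savez("w1.npz",**f)
for n in ("grip","window","cradle","scanner"): print(n,[(round(d["score"],2),np.round(d["xyz"],3)) for d in nets.place_of(n,"wrist")])
print(read_t(),read_joint_pos())
E
```

```text
flip 1
pick [ 0.535 -0.126  0.133] [-0.25  0.43  1.84 -0.    0.87 -1.72]
hov [ 0.535 -0.126  0.253] [-0.25  0.31  1.69 -0.    1.15 -1.72]
tag [0.417 0.26  0.223] [ 0.51  0.28  1.82  0.05  1.13 -1.11]
lab [ 0.433 -0.327  0.244] [-0.52  0.48  1.53 -0.32  1.56 -2.18]
labrev [ 0.523 -0.313  0.244] [-0.72  0.3   1.82  0.59  0.76  0.31]
box [ 0.478 -0.32   0.088] [-0.61  0.52  1.82 -0.    0.8  -2.34]
col [0.61  0.068 0.223] [ 0.09  0.43  1.58 -0.    1.14 -1.45]
flip -1
pick [ 0.535 -0.126  0.133] [-0.25  0.43  1.84 -0.    0.87  1.42]
hov [ 0.535 -0.126  0.253] [-0.25  0.31  1.69 -0.    1.15  1.42]
tag [0.417 0.26  0.223] [0.51 0.28 1.82 0.05 1.13 2.04]
lab [ 0.433 -0.327  0.244] [-0.52  0.48  1.53 -0.32  1.56  0.97]
labrev [ 0.523 -0.313  0.244] None
box [ 0.478 -0.32   0.088] [-0.61  0.52  1.82 -0.    0.8   0.8 ]
col [0.61  0.068 0.223] [ 0.09  0.43  1.58 -0.    1.14  1.69]
grip [(0.83, array([0.338, 0.03 , 0.019])), (0.7, array([ 0.536, -0.125,  0.073]))]
window [(0.61, array([ 0.636, -0.133,  0.039]))]
cradle []
scanner [(0.85, array([0.358, 0.025, 0.019])), (0.6, array([ 0.544, -0.125,  0.06 ]))]
4.2 [-2.52408871e-01  3.24636712e-01  1.71463605e+00 -1.39438493e-05
  1.10223743e+00  1.41942683e+00]
```

View pics/w1.png

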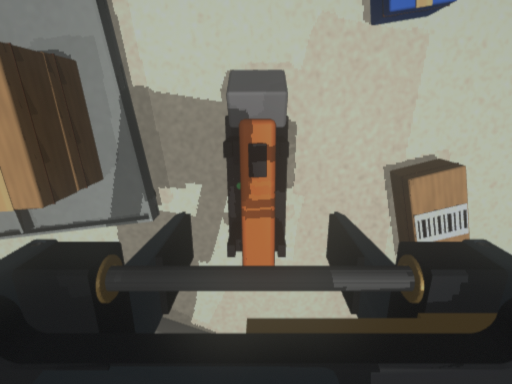

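The wrist view shows the open fingers straddling the orange handle (258,195), nearly aligned with it, and the labelled carton at right (440,205). I'll take axis and yaw from the handle's edges on the z=86 mm plane, then grasp.

```bash
cat >> plan.py <<'E'
def back(f,uv,z):
    E=f["extrinsics"]; r=np.c_[np.asarray(uv,float),np.ones(len(uv))]@np.linalg.inv(f["K"]).T
    d=(r*[1,-1,-1])@E[:3,:3]; c=-E[:3,:3].T@E[:3,3]
    return c+d*((z-c[2])/d[:,2])[:,None]
E
python3 - <<'E'
from plan import *
f=dict(np.load("w1.npz")); h=cv2.cvtColor(f["pixels"],cv2.COLOR_RGB2HSV)
o=((h[...,0]<20)&(h[...,1]>140)&(h[...,2]>60)); o[:,:225]=0;o[:,295:]=0;o[268:]=0;o[:100]=0
rows=[r for r in range(130,262) if o[r].sum()>15]
L=[np.flatnonzero(o[r]).min() for r in rows]; Rr=[np.flatnonzero(o[r]).max() for r in rows]
rows=np.array(rows)
l=back(f,np.c_[L,rows],.086); r=back(f,np.c_[Rr,rows],.086); m=(l+r)/2
w=np.linalg.norm(l-r,axis=1)[:,]; print("width",np.round(np.percentile(w,[10,50,90]),4))
for a,n in ((l,"l"),(r,"r"),(m,"m")):
    k=cv2.fitLine(a[:,:2].astype(np.float32),cv2.DIST_HUBER,0,1e-4,1e-4).ravel(); k=k*np.sign(k[0]) if n else k
    print(n,"yaw",np.arctan(k[1]/k[0]))
s=np.polyfit(m[:,0],m[:,1],1); print("y at grip x .535:",np.polyval(s,.535),"slope",s[0])
print("front row",np.flatnonzero(o[:,258]).min(), back(f,[(258,np.flatnonzero(o[:,258]).min())],.086))
E
```

```text
width [0.0289 0.0295 0.03  ]
l yaw -0.095323406
r yaw -0.09043539
m yaw -0.09498396
y at grip x .535: -0.1243908211704124 slope -0.09526629335685283
front row 120 [[ 0.6081133  -0.13223846  0.086     ]]
```

```bash
python3 - <<'E'
from plan import *
# label geometry from top + scene
for c in ("top","scene"):
    f=eyes.grab_frame(c); np.savez(c+"1.npz",**f)
    for n,p,z in (("tag",(.542,.264,.062),.062),("box_label",(.478,-.320,.045),.045)):
        u=proj(f,np.array([p]))[0]; g=f["pixels"].min(2).astype(float); x0,y0=(u-28).astype(int); w=g[y0:y0+56,x0:x0+56]
        b=(cv2.GaussianBlur(w,(0,0),.6)>.72*np.percentile(w,99.5)).astype(np.uint8); b=cv2.morphologyEx(b,cv2.MORPH_CLOSE,np.ones((7,7)))
        k,lab,st,cen=cv2.connectedComponentsWithStats(b); i=min(range(1,k),key=lambda i:np.linalg.norm(cen[i]-28)+(st[i,4]<60)*99)
        q=cv2.boxPoints(cv2.minAreaRect(np.argwhere(lab==i)[:,::-1].astype(np.float32)))+[x0,y0]
        P=back(f,q,z)[:,:2]; e=np.roll(P,-1,0)-P; l=np.linalg.norm(e,axis=1); k=l.argmax()
        print(c,n,"ctr",np.round(P.mean(0),4),"sides",np.round(l,3),"long dir deg",np.degrees(np.arctan2(e[k,1],e[k,0]))%180-90)
    print([(n,[(round(d["score"],2),np.round(d["xyz"],4)) for d in nets.place_of(n,c)][:1]) for n in ("tag","box_label")])
O=(.544,-.1258,.06); Rs=rot(-.095)
p,q=tcp(O,Rs,-1); env.movep(p+[0,0,.06],q); env.servo_line(p,q,.12)
print("F",read_ft_force())
env.command_gripper(.02,25); print(read_width(),read_grip_force(),read_ft_force(),read_position(),p)
env.servo_line(p+[0,0,.13],q,.15); print(read_width(),read_ft_force(),read_wrist_torque(),read_t())
f=eyes.grab_frame("wrist"); cv2.imwrite("pics/w2.png",f["pixels"][:,:,::-1])
for c in ("wrist","scene","top"):
    if c!="wrist": eyes.grab_frame(c)
    print(c,[(n,[(round(d["score"],2),np.round(d["xyz"],4)) for d in nets.place_of(n,c)][:2]) for n in ("window","grip")])
x,q=read_position(),0; print("expected window",p+[0,0,.07]+Rs.apply(WIN-GRIP))
E
```

```text
top tag ctr [0.546  0.2631] sides [0.04  0.074 0.04  0.074] long dir deg -0.6792104061639463
top box_label ctr [ 0.4805 -0.3577] sides [0.047 0.129 0.046 0.129] long dir deg 85.76487324165177
[('tag', [(0.63, array([0.5411, 0.2644, 0.0609]))]), ('box_label', [(0.63, array([ 0.4794, -0.3218,  0.047 ]))])]
scene tag ctr [0.5406 0.2582] sides [0.16  0.17  0.148 0.169] long dir deg -44.35137216426695
scene box_label ctr [ 0.4837 -0.3378] sides [0.256 0.174 0.256 0.158] long dir deg -33.033696461033955
[('tag', [(0.56, array([0.5419, 0.2653, 0.0609]))]), ('box_label', [(0.86, array([ 0.4781, -0.319 ,  0.0408]))])]
F [ 1.36444743 -0.28038441 -0.12236086]
0.03188367188513924 24.999754428863525 [ 0.23449057  0.28335399 -0.02583674] [ 0.53402532 -0.12483483  0.13295553] [ 0.53404509 -0.12485143  0.133     ]
0.03173847159602019 [ 0.36030701 -0.80544112 -2.07259452] [0.07785892 0.05652826 0.0176387 ] 7.3833
wrist [('window', [(0.86, array([ 0.6347, -0.1314,  0.1701]))]), ('grip', [(0.6, array([ 0.5354, -0.1238,  0.2002]))])]
scene [('window', [(0.85, array([ 0.6356, -0.1337,  0.1733])), (0.7, array([0.4215, 0.1014, 0.0314]))]), ('grip', [(0.77, array([0.3385, 0.0251, 0.0217])), (0.58, array([ 0.5346, -0.1293,  0.2025]))])]
top [('window', [(0.65, array([0.4211, 0.1054, 0.0258]))]), ('grip', [(0.74, array([ 0.5327, -0.1251,  0.2016])), (0.59, array([0.3426, 0.0261, 0.0175]))])]
expected window [ 0.63757614 -0.13471657  0.174     ]
```

View pics/w2.png

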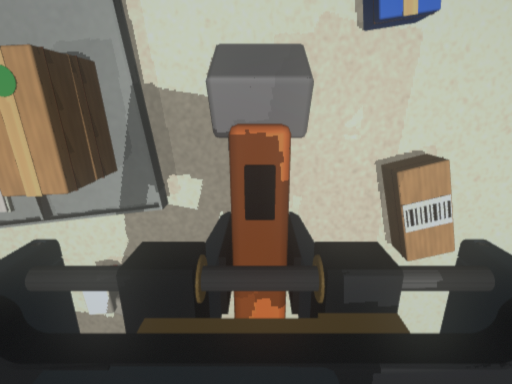

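The scanner is held straight in the fingers at (260,200), and the window is within about 3 mm of expected. Next I'll pass beside the tag for a close wrist look at its centre and direction.

```bash
python3 - <<'E'
from plan import *
tag=np.array((.543,.2645,.0615)); p,q=scan(tag,.02,np.radians(25),-1)
env.movep(p+[0,-.10,.08],q)
f=eyes.grab_frame("wrist"); np.savez("w3.npz",**f); cv2.imwrite("pics/w3.png",f["pixels"][:,:,::-1])
print(proj(f,tag[None]),[(round(d["score"],2),np.round(d["xyz"],4)) for d in nets.place_of("tag","wrist")])
print(read_t(),read_joint_pos())
E
```

```text
[[162.33808291  43.15388193]] [(0.81, array([0.546 , 0.2648, 0.0587]))]
9.1333 [0.32720633 0.14626083 1.77520332 0.02706625 1.30347138 1.87138726]
```

View pics/w3.png

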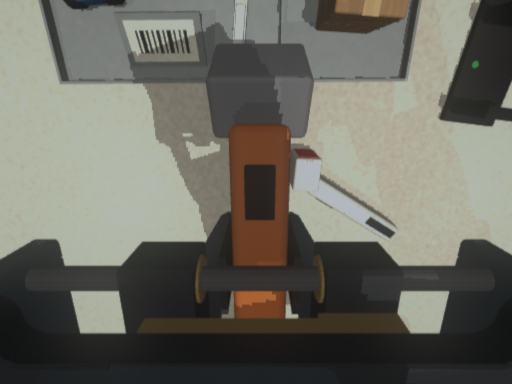

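The label shows whole at about (162,41), right on the prediction (162,43). The stand's front edge runs from (62,82) to (408,78). I'll get yaw and centre from these and scan.

```bash
python3 - <<'E'
from plan import *
f=dict(np.load("w3.npz")); g=cv2.cvtColor(f["pixels"],cv2.COLOR_RGB2GRAY)
w=(g[5:80,105:210]>150).astype(np.uint8); w=cv2.morphologyEx(w,cv2.MORPH_CLOSE,np.ones((9,9)))
k,lab,st,_=cv2.connectedComponentsWithStats(w); i=1+st[1:,4].argmax()
c=cv2.findContours((lab==i).astype(np.uint8),0,1)[0][0]; rect=cv2.minAreaRect(c); print("rect",np.array(rect[0])+[105,5],rect[1:])
a=cv2.approxPolyDP(cv2.convexHull(c),5,True)[:,0]+[105,5]; print("quad",a.tolist())
print("stand edge z=.044",(e:=back(f,[(62,82),(408,78)],.044)),"yaw",np.arctan2(e[0,0]-e[1,0],-(e[0,1]-e[1,1]))) 
if len(a)==4:
    a=a[np.argsort(a[:,1])]; t,b=a[:2],a[2:]; t=t[t[:,0].argsort()]; b=b[b[:,0].argsort()]
    for q,z in ((t,.062+.0085),(b,.062-.0085)):
        P=back(f,q,z); d=P[0]-P[1]; print(np.round(P,4).tolist(),"len",np.linalg.norm(d),"yaw",np.arctan2(-d[0],d[1]))
E
```

```text
rect [158.5  37. ] ((34.0, 71.0), 90.0)
quad [[194, 32], [137, 54], [123, 20], [192, 20]]
stand edge z=.044 [[ 0.50305889  0.38919894  0.044     ]
 [ 0.51479174 -0.00666352  0.044     ]] yaw -3.111962622928009
[[0.5615, 0.2981, 0.0705], [0.5628, 0.2304, 0.0705]] len 0.0677197503381895 yaw 0.019250780868828313
[[0.5329, 0.2954, 0.0535], [0.5549, 0.2326, 0.0535]] len 0.06651105059467634 yaw 0.3362981532894265
```

```bash
python3 - <<'E'
from plan import *
tag=np.array((.544,.2642,.062)); p,q=scan(tag,.027,np.radians(25),-1)
env.movep(p+[0,-.02,.05],q); env.servo_line(p,q,.12); 
f=eyes.grab_frame("top"); print([(round(d["score"],2),np.round(d["xyz"],4)) for d in nets.place_of("window","top")])
env.wait(1.6); print(p-read_position(),read_dq().max() if hasattr(read_dq(),'max') else max(read_dq()))
f=eyes.grab_frame("scene"); cv2.imwrite("pics/s3.png",cv2.resize(f["pixels"][150:300,230:400,::-1],None,fx=4,fy=4,interpolation=3))
print([(round(d["score"],2),np.round(d["xyz"],4)) for d in nets.place_of("window","scene")],"expect",tag+.07*rot(.027,-np.radians(25)).apply([0,0,1]))
print(read_t())
E
```

```text
[(0.85, array([0.5153, 0.2617, 0.1232])), (0.7, array([0.4194, 0.1039, 0.0273]))]
[ 2.61598992e-05 -3.24131689e-06  1.07508656e-06] 0.00041498485355366207
[(0.89, array([0.5127, 0.2627, 0.1245])), (0.62, array([0.4188, 0.1025, 0.031 ]))] expect [0.5144275  0.26340135 0.12544155]
11.9667
```

View pics/s3.png

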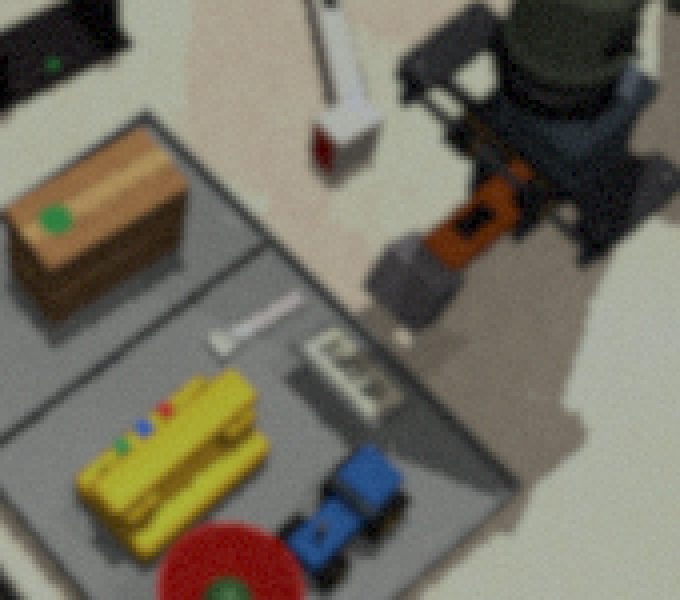

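The scene view shows the scanner head (410,280) facing the tag (350,370), and the nets put the window within 2 mm of the plan. On to the carton label, with a side look first.

```bash
python3 - <<'E'
from plan import *
p,q=read_position(),read_eef_rot(); env.servo_line(np.array(p)+[-.03,0,.10],q,.2)
L=np.array((.479,-.3205,.045)); p,q=scan(L,.159,0,-1)
env.movep(p+[-.02,.11,.06],q)
f=eyes.grab_frame("wrist"); np.savez("w4.npz",**f); cv2.imwrite("pics/w4.png",f["pixels"][:,:,::-1])
for n in ("box_label","box"): print(n,[(round(d["score"],2),np.round(d["xyz"],4)) for d in nets.place_of(n,"wrist")])
m=best("box","wrist",f,(.479,-.32,.025)); x=fit([(f,m)],CART,0,(.479,-.3205,.159)); print(m.sum(),x)
print(proj(f,L[None]), proj(f,world(x[0],CART,0)).round().tolist(), read_t())
E
```

```text
box_label [(0.94, array([ 0.4745, -0.3213,  0.0454]))]
box []
5222 (array([ 0.47800842, -0.31862677,  0.17301467]), np.float64(0.9736268628737463))
[[382.00046933   8.48297002]] [[378.0, 57.0], [391.0, 74.0], [328.0, 58.0], [335.0, 74.0], [420.0, -86.0], [443.0, -83.0], [351.0, -84.0], [364.0, -81.0]] 14.6
```

View pics/w4.png

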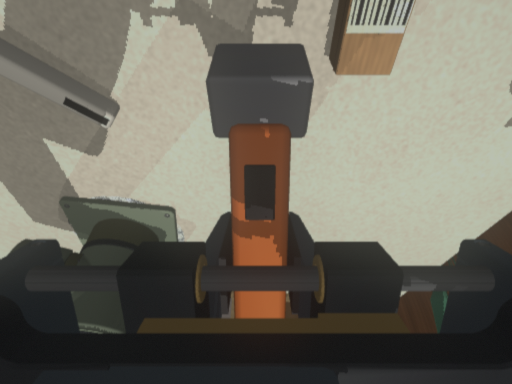

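The carton's near edge shows at (335–391, 74), and its silhouette fits with IoU 0.97. Combined estimate: (0.478, −0.320), yaw 0.166. Scanning now.

```bash
python3 - <<'E'
from plan import *
L=np.array((.4782,-.320,.045)); p,q=scan(L,.166,0,-1)
env.movep(p+[0,0,.05],q); env.servo_line(p,q,.12)
f=eyes.grab_frame("top"); print([(round(d["score"],2),np.round(d["xyz"],4)) for d in nets.place_of("window","top")])
env.wait(1.6)
f=eyes.grab_frame("scene"); print([(round(d["score"],2),np.round(d["xyz"],4)) for d in nets.place_of("window","scene")],"expect",L+[0,0,.07])
print([(round(d["score"],2),np.round(d["xyz"],4)) for d in nets.place_of("box_label","scene")])
# back to the cradle
env.servo_line(p+[0,0,.10],q,.2)
O=(.544,-.1258,.06); p,q=tcp(O,rot(-.095),-1)
env.movep(p+[0,0,.10],q); env.servo_line(p+[0,0,.012],q,.12); print("F",read_ft_force(),read_t())
E
```

```text
[(0.75, array([0.4236, 0.1061, 0.027 ])), (0.61, array([ 0.4796, -0.3207,  0.1144]))]
[(0.92, array([0.4186, 0.1012, 0.0326])), (0.75, array([ 0.4793, -0.3189,  0.1189]))] expect [ 0.4782 -0.32    0.115 ]
[(0.57, array([ 0.4762, -0.3184,  0.041 ]))]
F [-0.84896238  0.08480456 -1.42537277] 20.1333
```

```bash
python3 - <<'E'
from plan import *
p,q=tcp((.544,-.1258,.06),rot(-.095),-1)
env.servo_line(p+[0,0,.0005],q,.03); print("F",read_ft_force())
env.command_gripper(.075); env.wait(.2); env.servo_line(p+[0,0,.10],q,.15)
f=eyes.grab_frame("wrist"); np.savez("w5.npz",**f); cv2.imwrite("pics/w5.png",f["pixels"][:,:,::-1])
for n in ("grip","window"): print(n,[(round(d["score"],2),np.round(d["xyz"],4)) for d in nets.place_of(n,"wrist")])
h=cv2.cvtColor(f["pixels"],cv2.COLOR_RGB2HSV); o=((h[...,0]<20)&(h[...,1]>140)&(h[...,2]>60)); o[:,:225]=0;o[:,295:]=0;o[268:]=0;o[:100]=0
rows=np.array([r for r in range(130,262) if o[r].sum()>15]); m=back(f,np.c_[[np.flatnonzero(o[r])[[0,-1]].mean() for r in rows],rows],.086)
s=np.polyfit(m[:,0],m[:,1],1); print("axis y at .535",np.polyval(s,.535),"slope",s[0],"front",back(f,[(258,np.flatnonzero(o[:,258]).min())],.086))
# over the column for a look
p,q=tcp((.60,.068,.20),rot(-.03),-1); env.movep(p+[-.05,0,0],q)
f=eyes.grab_frame("wrist"); np.savez("w6.npz",**f)
pl=nets.place_of("col_top","wrist"); print([(round(d["score"],2),np.round(d["xyz"],4)) for d in pl])
mk=best("col_top","wrist",f,(.62,.068,.12)); print(mk.sum(),fit([(f,mk)],CART,.075,(.62,.068,-.03)))
a=f["pixels"].copy(); cv2.drawContours(a,cv2.findContours(mk.astype(np.uint8),0,1)[0],-1,(255,0,0),1)
b=np.load("w5.npz")["pixels"]
cv2.imwrite("pics/w56.png",np.hstack([cv2.resize(b,(400,300)),cv2.resize(a,(400,300))])[:,:,::-1]); print(read_t())
E
```

```text
F [ 0.70391549 -0.61729014 -1.22616021]
grip [(0.87, array([ 0.5339, -0.1247,  0.0715]))]
window [(0.79, array([ 0.6333, -0.1327,  0.0411]))]
axis y at .535 -0.12453003126652977 slope -0.09302531785754398 front [[ 0.6087882 -0.1304773  0.086    ]]
[(0.68, array([0.6156, 0.0674, 0.0773]))]
10409 (array([ 0.62076978,  0.06974629, -0.05064845]), np.float64(0.968458610293005))
23.5917
```

View pics/w56.png

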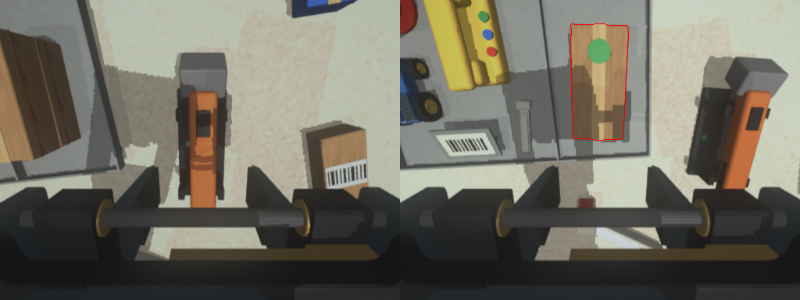

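The scanner is home: its axis is within 0.3 mm and 0.002 rad of before. The column mask fits well. Now a look at the carton the same way as at the column, so errors cancel, then grasp it.

```bash
python3 - <<'E'
from plan import *
Rs=rot(.166); off=np.r_[-.06,0,0]
p,q=tcp((.4782,-.320,.125),Rs,-1); env.movep(p+Rs.apply(off),q)
f=eyes.grab_frame("wrist")
m=best("box","wrist",f,(.478,-.32,.03)); x,s=fit([(f,m)],CART,0,(.478,-.32,.166)); print(m.sum(),x,s,[(round(d["score"],2),np.round(d["xyz"],4)) for d in nets.place_of("box_label","wrist")])
if s>.94 and abs(x[0]-.4782)<.006 and abs(x[1]+.32)<.006: c=(x+[.4782,-.320,.166])/2
else: c=np.array([.4782,-.320,.166])
print("use",c); np.save("box.npy",c); Rs=rot(c[2]); g=np.array([0,0,.026])
p,q=tcp((c[0],c[1],0),Rs,-1,g)
env.movep(p+[0,0,.06],q); env.command_gripper(.091); env.servo_line(p,q,.12); print("F",read_ft_force())
env.command_gripper(.05,30); print(read_width(),read_grip_force(),read_ft_force())
env.servo_line(p+[0,0,.03],q,.1); print(read_width(),read_ft_force(),read_wrist_torque(),read_t())
f=eyes.grab_frame("wrist"); cv2.imwrite("pics/w7.png",f["pixels"][:,:,::-1])
E
```

```text
9988 [ 0.4768324  -0.32003515  0.15955588] 0.9750076607219464 [(0.68, array([ 0.4756, -0.322 ,  0.0467]))]
use [ 0.4775162  -0.32001758  0.16277794]
F [-0.3662689   0.72098343  0.15096913]
0.059610189487864305 29.997219443321228 [-0.25083379  0.8206848   2.94789076]
0.059918380515325095 [-0.23629983  0.19257492 -2.74359109] [0.04283355 0.01580361 0.01579258] 27.8917
```

View pics/w7.png

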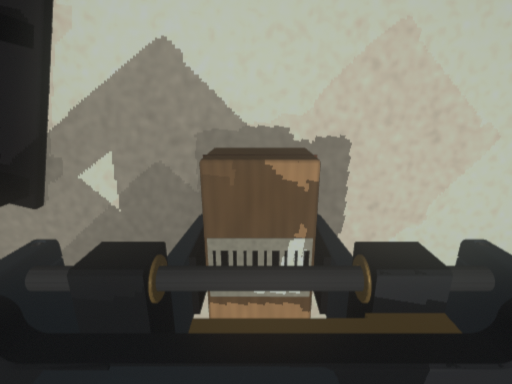

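The carton is square in the fingers, with its front top edge at row 158. I'll correct the grip offset along x from that edge, carry it over the column, and lower it slowly until contact.

```bash
python3 - <<'E'
from plan import *
c=np.load("box.npy"); f=eyes.grab_frame("wrist")
e=back(f,[(261,158)],.075)[0]; dx=rot(c[2]).inv().apply(e-np.r_[c[:2],.075])-[.06,0,0]; print("edge offset",dx)
ox=float(np.clip(dx[0],-.004,.004))*.5
T=(.6203,.0688,-.047); Rs=rot(T[2]); g=np.array([-ox,0,.026])
at=lambda z: tcp((T[0],T[1],z),Rs,-1,g)
env.servo_line(np.array(read_position())+[0,0,.14],None,.2)
env.movep(*at(.175)); env.servo_line(*at(.128),speed=.08); env.wait(.3)
F0=np.mean([read_ft_force()[2] for _ in range(3)]); z=.128; print("F0",F0)
while z>.116:
    z-=.001; env.servo_line(*at(z),speed=.02); F=read_ft_force()[2]
    if F>F0+1.0: break
print("contact z",z,F,read_t())
f=eyes.grab_frame("scene"); cv2.imwrite("pics/s8.png",cv2.resize(f["pixels"][150:270,190:330,::-1],None,fx=5,fy=5,interpolation=3))
E
```

```text
edge offset [-2.24801640e-04 -2.04552495e-04 -1.38777878e-17]
F0 -2.272082575669077
contact z 0.12 0.05985219232085462 33.4167
```

View pics/s8.png

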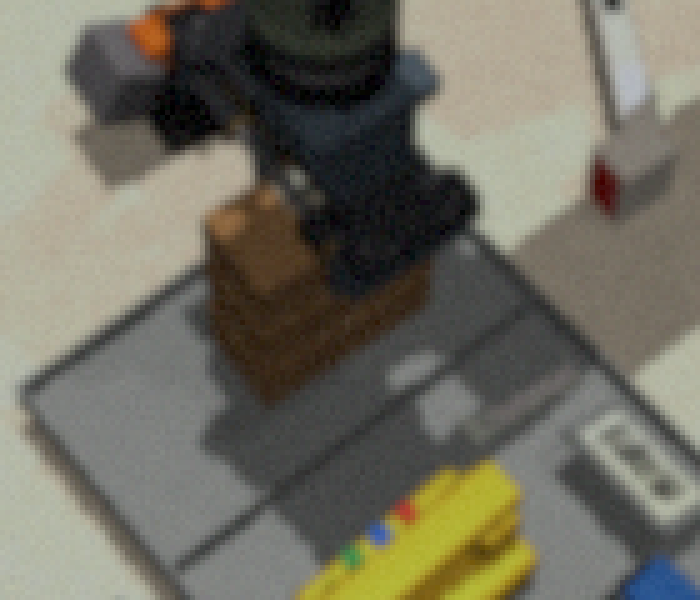

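Contact came at exactly 120 mm, and the carton sits flush on the column. Release, retreat, check numerically and hand in if it's good.

```bash
python3 - <<'E'
from plan import *
env.command_gripper(.085,5); env.wait(.3); env.servo_line(np.array(read_position())+[0,0,.13],None,.12)
env.movep(np.array(read_position())+[-.13,-.06,.02],read_eef_rot()); env.wait(.5)
for c in ("top","scene"):
    f=eyes.grab_frame(c)
    print(c,[(n,[(round(d["score"],2),np.round(d["xyz"],3)) for d in nets.place_of(n,c)][:2]) for n in ("box","box_label","col_top","grip","window")])
    if c=="top":
        m=best("box",c,f,(.62,.068,.15)); print(m.sum(),fit([(f,m)],CART,.12,(.62,.068,-.04),hull=True))
    else: cv2.imwrite("pics/s9.png",cv2.resize(f["pixels"][100:270,180:340,::-1],None,fx=3.5,fy=3.5,interpolation=3))
print(read_t())
E
```

```text
top [('box', []), ('box_label', []), ('col_top', []), ('grip', [(0.59, array([ 0.534, -0.127,  0.074])), (0.59, array([0.344, 0.027, 0.018]))]), ('window', [(0.78, array([ 0.64 , -0.136,  0.041])), (0.29, array([ 0.744, -0.285,  0.001]))])]
146 (array([0.64152723, 0.06034839, 0.10757745]), np.float64(0.10018399609477677))
scene [('box', [(0.62, array([0.619, 0.069, 0.117]))]), ('box_label', [(0.81, array([0.623, 0.069, 0.162]))]), ('col_top', [(0.81, array([0.619, 0.07 , 0.074]))]), ('grip', [(0.96, array([0.336, 0.028, 0.021])), (0.62, array([ 0.535, -0.128,  0.076]))]), ('window', [(0.72, array([ 0.639, -0.136,  0.045]))])]
37.3583
```

View pics/s9.png

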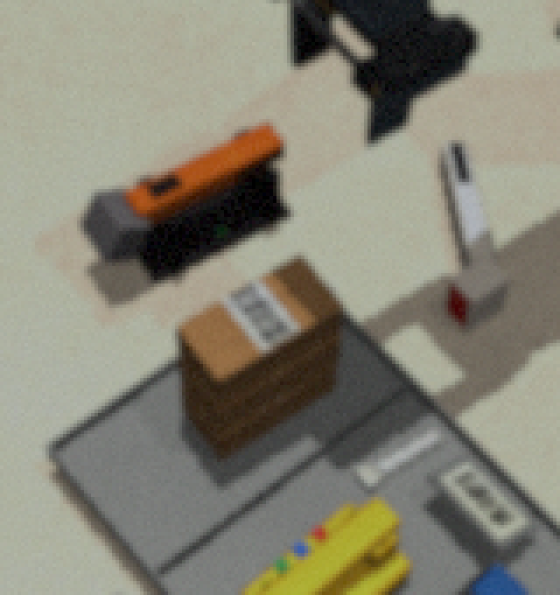

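The carton sits squarely on the column (260,340), the scanner is home in its cradle (200,190), and the gripper is clear.

```bash
python3 -c "
from rig import *
print(job.finish_job())"
```

```text
the job is handed in; nothing more can be done
None
```

The job is handed in at about 37 s: I held the scanner still for over 1.6 s at each label (no read signal to confirm the scans), laid it back in its cradle, and set the carton squarely on the column.

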